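# Lock the strainer cartridge into the bayonet filter head

### The job

Fit the strainer cartridge into the filter head: line its two lugs up with the two slots, push it down against the spring until the lugs are under the rim, turn it clockwise (seen from above) until you feel the stop, and let the spring lift it into its lock before you let go and leave it standing there. Work by feel and gently, never forcing it against the rim or the stop, and leave the other things on the bench where they are.

Things in the scene. Friction and masses are not known exactly. Their poses are not given: they have to be found in the camera images.
- strainer: Strainer cartridge, loose, 84 mm tall, 0.12 to 0.23 kg, standing upright on the bench. Origin: centre of its underside; z up its axis. Round steel body, 36 mm in diameter, z 0 to 50 mm, chamfered 4 mm at the foot; two lugs low on the body along its +y and -y; black knob on top. A half turn makes no difference.
- strainer_knob (a point): Centre of the strainer's black knob, on its axis, 69 mm above its underside. The knob reaches from z 54 to 84 mm, is 56 mm across along x, and has two flats facing +y and -y, 44 mm apart and 34 mm long, to be gripped from above. The lugs lie right under the middles of the flats and show 5 mm beyond them.
- strainer_lug (a point): Middle of the strainer's +y lug, 22.5 mm from the axis and 26 mm above the underside; the -y lug is opposite. Each is 10 mm wide (along x), 8 mm high (z 22 to 30 mm), its tip 27 mm from the axis.
- filter_head: Filter head: grey round housing with bright aluminium top, bolted to the bench, mouth up, 70 mm tall, 77 mm diameter, foot flange 94 mm; a brass port sticks out 60 mm from the axis along +x, at 30 mm height. Origin: centre of its underside; z up the bore. Strainer and head pressing on each other with more than 35 N in all (push plus the forces on the lugs) would damage it.
- head_mouth (a point): Centre of the filter head's mouth, in its top face, 70 mm above its underside. The bore takes the strainer's 36 mm body with about 1.5 mm play all round. With the lugs lying on top of the rim (missed slots) the strainer's underside is 48 mm above the head's underside.
- head_slot (a point): Slot for a lug in the head's top face along the head's +y; this point is 24 mm from the axis. A like slot is along -y. Each is 13 mm wide, reaches 28.5 mm from the axis and is 12 mm deep, below which the lugs are free to turn.
- head_entry (a point): Where the middle of the strainer's underside is when it stands on the spring plate inside, lugs in the slots, 40 mm above the head's underside. From here the spring must be pushed down; it pushes back with 3 N here, rising evenly to 9 N at 25 mm (hard bottom).
- head_turn (a point): Where the middle of the strainer's underside should be while turning: 26.5 mm above the head's underside; under 28 mm the lugs clear the rim. It turns clockwise seen from above (the other way is blocked) to a hard stop 55 to 87 degrees from the slot: different on each unit, hidden, to be found by feel. The stop bears on the lugs 23 mm from the axis and gives about 1 degree per 0.17 Nm.
- head_lock (a point): Where the middle of the strainer's underside is once locked: 32 mm above the head's underside. In the last 4 degrees before the stop the lugs are under 4 mm high pockets; eased a degree off the stop and the push let off, they are lifted in by the spring. Short of the pockets it rises only to 28 mm and is not locked; back at the slots it rises to 40 mm.
- tape_measure: Yellow tape measure, 37x84x66 mm, loose bystander. Origin: centre of its underside.
- t_handle_key: T-handle hex key with yellow grip, 90x148x20 mm, loose bystander lying between the two task things. Origin: centre of its underside.
- marker_1: Black marker pen, 131 mm long, 15 mm thick, loose bystander. Origin: centre of its underside.
- cut_gear_2: Small bright cut gear, 53 mm across, 10 mm thick, loose bystander lying flat. Origin: centre of its underside.
There are look-alikes about, which are no part of the job. Leave any pink or red look-alike of the strainer alone.

How it is judged:
By the outcome, as a careful person would: the job done as asked, in the order asked, and still so for the second after the job is handed in, with the robot touching nothing.
It also fails if it takes over 64 s, if anything falls off the work surface, if the arm or the gripper's body presses on something with over 40 N, if the wrist force passes 120 N, or if a joint passes its speed limit or range.

### The arm

A 6-joint arm with a two-finger parallel gripper is mounted at the origin on a cart in front of the work surface, level with it; the furniture and walls round the work are solid. World frame = base frame: x ahead of the robot, y to its left, z up, the work surface at z = 0. Lengths are in m, angles in rad, forces in N, time in s.
With the tool pointing down it reaches from about 0.275 to 0.75 m from the base axis. Payload 10.2 kg.
Tool frame: the origin (TCP) lies midway between the tips of the shut fingers; the grasp point (between the pads) lies 19 mm behind it; z points along the fingers, y is the line along which they close (so a half turn about z gives the same grasp; the last joint's range is limited). The gripper opens to 88 mm and grips with 3 to 60 N. Pads are 18 mm wide; open, the fingers measure 123 mm over their backs; the gripper's body (75 mm by 187 mm) begins 45 mm behind the grasp point.
Start: joints at [-0.223, 0.313, 1.498, -0, 1.331, -0.223], TCP at [0.525, -0, 0.239] pointing down, gripper open.
Joint ranges: [-2.94, 2.94], [-0.97, 2.17], [0.19, 2.56], [-1.23, 4.37], [0.02, 3.11], [-2.88, 2.88]. Speed limits (rad/s): [2.39, 2.39, 3.01, 3.14, 3.14, 3.14].

### API

Orientations are given as a 3x3 rotation matrix whose columns are the frame's x, y, z axes.
In Python, from rig import robot gives the robot as it stands. The module is installed in compiled form; this text tells all that it offers. Calls block until the motion is done:
- robot.movep(position, orientation): joint-space move of the TCP to a pose.
- robot.line_to(position, ori=None, velocity=0.15, until_force=None): straight line of the TCP; ori=None keeps the orientation; velocity is the mean speed in m/s. With until_force (N) it stops when the force on the tool has changed by that much, and returns True; else False.
- robot.goto_joints(angles): joint-space move.
- robot.gripper_to(opening, newtons=None): opening from 0.0 (shut) to 1.0 (fully open); newtons is the grip in N (None keeps the last); returns when the fingers have stopped.
- robot.hold(seconds).
- robot.ik(position, orientation): joint angles nearest the present ones, or None.
- robot.grab_frame(name): name is "scene" or "side" or "wrist"; returns a dict with "image" (480x640x3 uint8, red, green, blue), "intrinsics" (3x3 intrinsics, pixels), "R" (3x3) and "t" (3): a world point X has camera coordinates R X + t; the wrist camera has in their place "tool_from_camera" (4x4, takes a point from camera to tool coordinates, whose origin is the TCP and whose axes are the flange's). Camera axes: x right, y down, z forward; pixel columns grow to the right and rows downward; lengths in m; the calibration is good to about 2 mm. A picture is of the moment at which its call begins: read the wrist's pose just before it. There is no depth.
A pose or a line that the arm cannot do raises robot.PlanningError and nothing moves.
- robot.hand_in(): hands the job in; it is judged then, once.
Trained networks look in a picture, given as the dict that the camera call returned (one of the last four; its "shot" number tells which), for a name from the list of things; names that differ only in an ending like _2 or _b are one class to them, and where a whole thing is asked for, a point or a joint stands for the part that bears it (a point fixed in the world has none). Each returns a list of dicts, best first, with "conf" (0 to 1); they miss things now and then, are a little off and sometimes report something else, mostly with a low value. They report only what shows in the picture. A call takes as long as a camera call. They do not tell look-alikes from the thing itself.
- robot.boxes_of(label, picture): "uv" ([column, row] in pixels, amid what is visible of it).
- robot.mark_of(label, picture): "uv" ([column, row] in pixels: a listed point, or the origin of a listed thing).
Readings, each from a call of its own:
- robot.get_clock(): time.
- robot.get_qpos(): joint angles.
- robot.get_joint_vel(): joint speeds.
- robot.get_joint_torque(): joint torques, N m.
- robot.get_ee_pos(): TCP position.
- robot.get_eef_rot(): TCP orientation.
- robot.get_contact_force(): force on the tool from outside, world axes, zero at the start.
- robot.get_wrist_torque(): the same for the moment, N m.
- robot.get_opening(): opening from 0.0 (shut) to 1.0 (fully open).
- robot.get_finger_force(): force on a finger pad.
Only numpy, scipy, OpenCV 4.12 (cv2) and the standard library are available. Lean on these libraries where they do the work, as an engineer would, in place of code of your own. Each camera call takes 0.05 s, during which the arm holds its last target. There are 200 camera calls.

## Working session

There is one attempt and no reset: what is moved stays moved. The work goes in short steps, each a Python script; the robot and the scene stay as the last script left them, time stands still between calls to the robot, and variables do not carry over. Pictures are saved under pics/ and viewed, at most 10 in all, crops included, and the job is handed in when it is done.

```bash
mkdir -p pics
cat > h.py <<'E'
import numpy as np, cv2
from rig import robot
def save(p,n): cv2.imwrite('pics/'+n,cv2.cvtColor(p['image'],cv2.COLOR_RGB2BGR))
def ray(p,uv,z,ee=None,R0=None):
    d=np.linalg.inv(p['intrinsics'])@np.array([uv[0],uv[1],1.])
    if 'R' in p: o=-p['R'].T@p['t']; d=p['R'].T@d
    else:
        T=p['tool_from_camera']; o=R0@T[:3,3]+ee; d=R0@T[:3,:3]@d
    return o+d*(z-o[2])/d[2]
def proj(p,X,ee=None,R0=None):
    X=np.array(X)
    if 'R' in p: c=p['R']@X+p['t']
    else:
        T=p['tool_from_camera']; c=T[:3,:3].T@(R0.T@(X-ee)-T[:3,3])
    q=p['intrinsics']@c; return q[:2]/q[2]
def down(yaw):  # tool y axis (closing) at angle yaw in the world
    y=np.array([np.cos(yaw),np.sin(yaw),0]); z=np.array([0,0,-1.]); return np.stack([np.cross(y,z),y,z],1)
Z=dict(strainer=0,strainer_knob=.069,strainer_lug=.026,filter_head=0,head_mouth=.07,head_slot=.07)
E
python3 - <<'E'
from h import *
print(robot.get_eef_rot())
for c in ['scene','side']:
    p=robot.grab_frame(c); save(p,c+'.png')
    for l in Z:
        for m in robot.mark_of(l,p): print(c,l,np.round(m['uv'],1),round(m['conf'],2),np.round(ray(p,m['uv'],Z[l]),3))
E
```

```text
[[-3.83526523e-05  9.99999236e-01 -1.23533608e-03]
 [ 9.99999959e-01  3.87032614e-05  2.83794119e-04]
 [ 2.83841714e-04 -1.23532515e-03 -9.99999197e-01]]
scene strainer [426.6 216.4] 0.79 [ 0.383 -0.298  0.   ]
scene strainer [387.3 209.2] 0.61 [ 0.477 -0.285  0.   ]
scene strainer [346.3 209.2] 0.59 [ 0.564 -0.24   0.   ]
scene strainer_knob [344.4 183.5] 0.95 [ 0.57  -0.24   0.069]
scene strainer_knob [429.6 195.6] 0.78 [ 0.378 -0.278  0.069]
scene strainer_knob [389.7 189.2] 0.56 [ 0.467 -0.263  0.069]
scene strainer_lug [390.6 207.5] 0.85 [ 0.459 -0.256  0.026]
scene strainer_lug [440.  209.1] 0.71 [ 0.356 -0.302  0.026]
scene strainer_lug [351.6 196.5] 0.61 [ 0.56  -0.26   0.026]
scene filter_head [260.3 301.9] 0.82 [0.57  0.129 0.   ]
scene head_mouth [258.7 273.9] 0.82 [0.568 0.13  0.07 ]
scene head_mouth [252.3 284. ] 0.39 [0.562 0.159 0.07 ]
scene head_slot [252.1 282.4] 0.91 [0.565 0.156 0.07 ]
scene head_slot [388.1 211.4] 0.2 [ 0.436 -0.173  0.07 ]
side strainer [296.7 329.3] 0.76 [ 0.478 -0.271  0.   ]
side strainer [340.7 318.4] 0.75 [ 0.561 -0.238  0.   ]
side strainer [239.1 329.4] 0.68 [ 0.37  -0.276  0.   ]
side strainer_knob [240.3 300.3] 0.9 [ 0.377 -0.272  0.069]
side strainer_knob [341.3 291.5] 0.73 [ 0.559 -0.24   0.069]
side strainer_knob [293.2 302.5] 0.62 [ 0.473 -0.274  0.069]
side strainer_knob [342.6 204.1] 0.44 [0.567 0.084 0.069]
side strainer_lug [228.4 323.3] 0.97 [ 0.354 -0.287  0.026]
side strainer_lug [337.1 317. ] 0.87 [ 0.553 -0.263  0.026]
side strainer_lug [290.8 310.7] 0.84 [ 0.466 -0.249  0.026]
side filter_head [339.1 216.3] 0.97 [0.561 0.14  0.   ]
side head_mouth [343.5 191.2] 0.73 [0.57  0.147 0.07 ]
side head_slot [341.3 189.5] 0.92 [0.564 0.156 0.07 ]
```

View pics/scene.png

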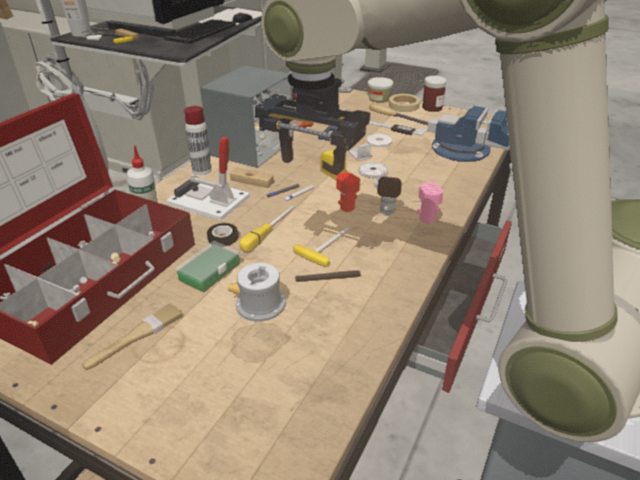

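View pics/side.png

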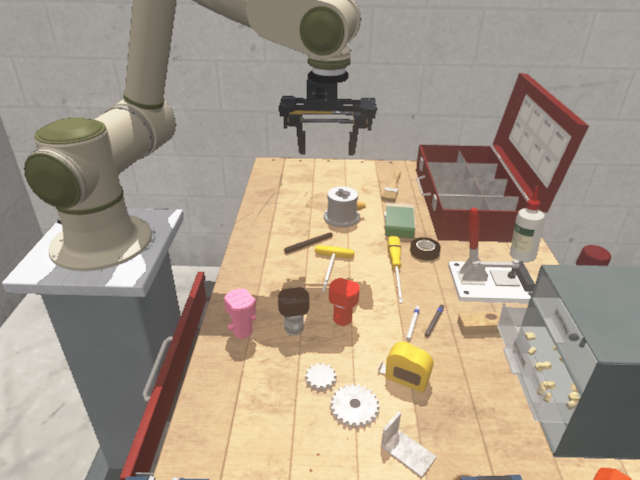

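Candidates for the strainer, by scene pixel: (389,189) has a black knob and steel body, (429,196) is pink and (346,185) is red. I choose the black and steel one at (389,189), which is (293,302) in the side view. The head is at scene (259,275). Next I'll take close wrist looks at the head and the strainer.

Run:
```python
from h import *
def look(x,y,z,n,labels):
    robot.movep([x,y,z],down(0)); 
    ee,R=robot.get_ee_pos(),robot.get_eef_rot(); p=robot.grab_frame('wrist'); save(p,n)
    np.savez(n+'.npz',ee=ee,R=R,K=p['intrinsics'],T=p['tool_from_camera'])
    for l in labels:
        for m in robot.mark_of(l,p): print(l,np.round(m['uv'],1),round(m['conf'],2),np.round(ray(p,m['uv'],Z[l],ee,R),4))
    return p
p=look(.565,.08,.27,'w1.png',['filter_head','head_mouth','head_slot'])
print(np.round(p['tool_from_camera'],3))
look(.473,-.31,.27,'w2.png',['strainer','strainer_knob','strainer_lug'])
print(robot.get_clock(),robot.get_qpos())
a=np.hstack([cv2.imread('pics/w1.png')[:, :],cv2.imread('pics/w2.png')]); cv2.imwrite('pics/w12.png',cv2.resize(a,(800,300)))
```

```text
filter_head [317.2 151. ] 0.94 [0.5653 0.1299 0.    ]
head_mouth [316.4 148.9] 0.59 [0.5645 0.1354 0.07  ]
head_slot [314.6 125.3] 0.86 [0.5629 0.1564 0.07  ]
[[-0.001 -0.962 -0.275  0.07 ]
 [ 1.    -0.    -0.001  0.   ]
 [ 0.    -0.275  0.962 -0.146]
 [ 0.     0.     0.     1.   ]]
strainer [395.5 137.9] 0.75 [ 0.5611 -0.2454  0.    ]
strainer [313.4 161.5] 0.59 [ 0.4696 -0.2713  0.    ]
strainer [225.9 169.7] 0.59 [ 0.3698 -0.2805  0.    ]
strainer [360.1 255.7] 0.24 [ 0.5263 -0.3842  0.    ]
strainer_knob [416.5 137.7] 0.85 [ 0.5661 -0.2441  0.069 ]
strainer_knob [217.6 178.8] 0.74 [ 0.3785 -0.2823  0.069 ]
strainer_knob [317.7 169.8] 0.66 [ 0.4744 -0.2737  0.069 ]
strainer_lug [310.5 141.5] 0.96 [ 0.4669 -0.2487  0.026 ]
strainer_lug [393.8 155. ] 0.67 [ 0.5549 -0.2625  0.026 ]
3.05 [-7.85904149e-01  3.83850432e-01  1.31732944e+00  5.63853667e-05
  1.44033709e+00 -7.87153159e-01]
```

View pics/w12.png

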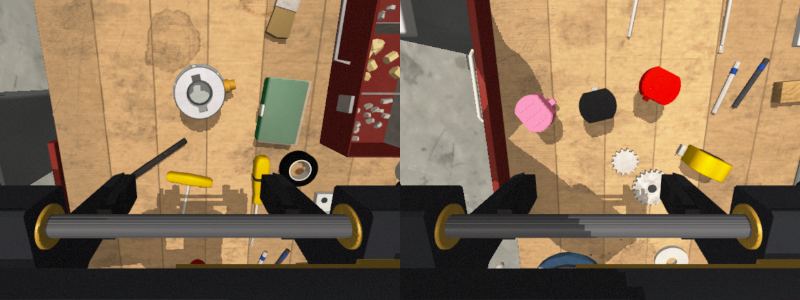

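Run:
```python
import cv2,numpy as np
a=cv2.imread('pics/w1.png')[95:205,260:380]; b=cv2.imread('pics/w2.png')[115:225,260:380]
cv2.imwrite('pics/c12.png',cv2.resize(np.hstack([a,b]),(792,363),interpolation=cv2.INTER_CUBIC))
```

```text
(no output)
```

View pics/c12.png

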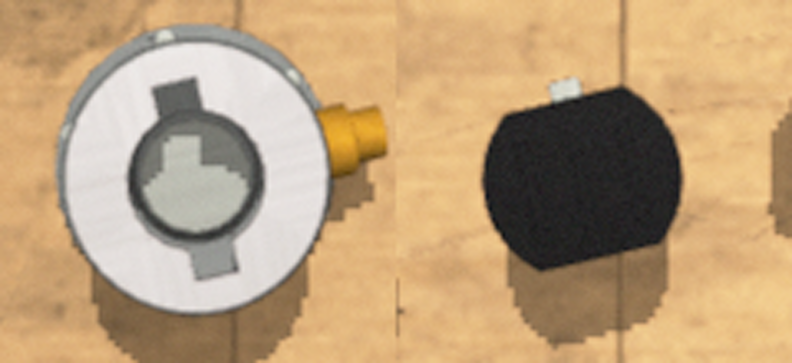

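The left crop shows the head: slot ends at (175,80) and (218,277), axis near pixel (319,149), slots at about 102°. The right crop shows the black knob centred near pixel (317,169), with flats tilted about 13° and the steel lug at the top, so this is the right strainer. I'll compute the poses and then approach.

Run:
```python
from h import *
def P(n):
    d=np.load(n+'.npz'); return dict(intrinsics=d['K'],tool_from_camera=d['T']),d['ee'],d['R']
p,ee,R=P('w1.png'); f=lambda q,r0,z,off=0:ray(p,[260+(q[0]-off)/3.3-.35,r0+q[1]/3.3-.35],z,ee,R)[:2]
im=cv2.imread('pics/w1.png')[95:205,260:380]; m=(im.min(2)>190).astype(np.uint8)
n,l,s,_=cv2.connectedComponentsWithStats(m); k=1+s[1:,4].argmax(); c=max(cv2.findContours((l==k).astype(np.uint8),cv2.RETR_EXTERNAL,cv2.CHAIN_APPROX_NONE)[0],key=len)
e=cv2.fitEllipse(cv2.convexHull(c)); print(e); print('face',ray(p,[260+e[0][0],95+e[0][1]],.07,ee,R))
a,b=f((177,80),95,.07),f((216,277),95,.07); print('slot',(a+b)/2,np.degrees(np.arctan2(*(a-b)[::-1])),np.linalg.norm(a-b))
p,ee,R=P('w2.png')
q=[f(t,115,.084,396) for t in [(507,113),(622,87),(541,270),(665,241)]]
print('knob',np.mean(q,0),[np.degrees(np.arctan2(*(q[i+1]-q[i])[::-1])) for i in (0,2)],np.linalg.norm(q[0]-q[2]),np.linalg.norm(q[0]-q[1]))
im=cv2.imread('pics/w2.png')[115:225,260:380]; m=(im.max(2)<50).astype(np.uint8)
n,l,s,_=cv2.connectedComponentsWithStats(m); k=1+s[1:,4].argmax(); c=max(cv2.findContours((l==k).astype(np.uint8),cv2.RETR_EXTERNAL,cv2.CHAIN_APPROX_NONE)[0],key=len)
w=np.array([ray(p,[260+u,115+v],.084,ee,R)[:2] for u,v in c[:,0]]); r=cv2.minAreaRect((w*1e4).astype(np.float32)); print('rect',r)
```

```text
((58.948158264160156, 53.158199310302734), (78.42822265625, 80.59751892089844), 2.5060648918151855)
face [0.56691157 0.13603478 0.07      ]
slot [0.5672671  0.13490567] 101.6333918011671 0.05538495804978301
knob [ 0.47334157 -0.27141175] [np.float64(12.399677229556614), np.float64(13.283860397711207)] 0.04393025448777927 0.0319201025145314
rect ((4728.35400390625, -2717.101318359375), (536.5518798828125, 429.6246337890625), 13.665698051452637)
```

Run:
```python
from h import *
R=down(np.radians(103)); s=np.array([.4731,-.2716])
robot.movep([*s,.16],R); robot.line_to([*s,.053],velocity=.08,until_force=8)
print(robot.get_ee_pos(),robot.get_contact_force()); robot.gripper_to(0.3,40)
print(robot.get_opening(),robot.get_finger_force(),robot.get_clock(),robot.get_contact_force())
robot.line_to([*s,.20],velocity=.12)
print(robot.get_opening(),robot.get_contact_force())
h=np.array([.567,.1355]); robot.line_to([*h,.19],down(np.radians(102)),velocity=.2)
robot.hold(.3); print(robot.get_ee_pos(),robot.get_qpos()[5],robot.get_contact_force(),robot.get_wrist_torque(),robot.get_clock())
for c in ['scene','side']:
    p=robot.grab_frame(c); save(p,c+'2.png'); 
    pe=proj(p,[*h,.07]); X=robot.get_ee_pos(); print(c,'pred mouth',pe,'pred knob',proj(p,[X[0],X[1],.19-.053+.069]))
    for l in ['head_mouth','head_slot','strainer_knob','strainer_lug','strainer']:
        print(l,[(np.round(m['uv'],1),round(m['conf'],2)) for m in robot.mark_of(l,p)[:4]])
a=[cv2.resize(cv2.imread('pics/scene2.png')[170:330,180:340],(400,400)),cv2.resize(cv2.imread('pics/side2.png')[90:250,260:420],(400,400))]
cv2.imwrite('pics/c3.png',np.hstack(a)); print(robot.get_clock())
```

```text
[ 0.47328807 -0.27175977  0.05343425] [ 0.94079857 -0.25267994  0.32403326]
0.495111021426443 39.98511554673314 6.8167 [-0.4016955  -1.05708212  0.37342139]
0.49476377306118535 [ 0.28828809  0.0963697  -1.99077171]
[0.56700495 0.13532201 0.19000802] -1.7465342723870398 [ 0.15167984  0.04583872 -1.4862754 ] [ 0.16458938 -0.05773423 -0.0216446 ] 10.7333
scene pred mouth [257.39165714 275.70133646] pred knob [251.61417616 212.4910959 ]
head_mouth [(array([259.6, 274.5]), 0.85)]
head_slot [(array([259. , 289.5]), 0.73), (array([253.7, 283.2]), 0.64)]
strainer_knob [(array([254. , 212.6]), 0.83), (array([349.3, 181.3]), 0.72), (array([429.7, 192.6]), 0.67)]
strainer_lug [(array([247.5, 241.2]), 0.95), (array([438.5, 208.6]), 0.94), (array([354.8, 198.7]), 0.56)]
strainer [(array([427. , 218.1]), 0.79), (array([347.3, 211.6]), 0.73), (array([252.4, 246.4]), 0.68)]
side pred mouth [342.50285487 193.37784091] pred knob [344.78165624 142.1881073 ]
head_mouth [(array([341.5, 190.5]), 0.95), (array([404.8, 376.4]), 0.2)]
head_slot [(array([340.4, 190.2]), 0.75)]
strainer_knob [(array([239.2, 302.9]), 0.84), (array([345.8, 295.2]), 0.77), (array([341.8, 142.7]), 0.59)]
strainer_lug [(array([341.9, 157.7]), 0.7), (array([232.5, 325.8]), 0.68)]
strainer [(array([239.9, 328.7]), 0.84), (array([342. , 320.6]), 0.65)]
11.3333
```

View pics/c3.png

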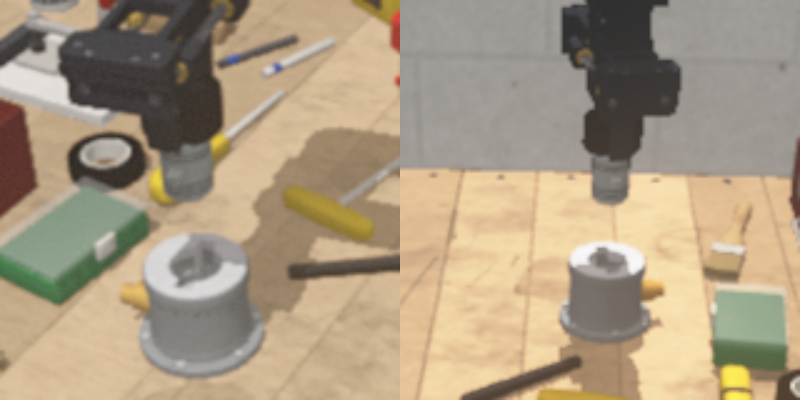

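The strainer hangs upright over the mouth: scene crop (188,170) against the mouth at (195,258), side crop (610,180) against (605,255). I'll descend by feel.

Run:
```python
from h import *
def st(t): print(t,np.round(robot.get_ee_pos(),4),np.round(robot.get_contact_force(),2),np.round(robot.get_wrist_torque(),3),round(robot.get_clock(),2))
h=np.array([.567,.1355]); robot.line_to([*h,.128],velocity=.1); st('above')
hit=robot.line_to([*h,.105],velocity=.03,until_force=5); st(('bore',hit))
if not hit:
    hit=robot.line_to([*h,.096],velocity=.015,until_force=5); st(('lug',hit))
```

```text
above [0.5674 0.1355 0.1286] [-0.4   0.22 -0.93] [ 0.105 -0.064 -0.029] 12.1
('bore', False) [0.5671 0.1355 0.1052] [-0.05 -0.96 -1.56] [ 0.117 -0.024  0.013] 13.02
('lug', False) [0.567  0.1355 0.096 ] [ 0.07 -0.   -0.21] [ 0.046 -0.069 -0.03 ] 13.77
```

```bash
cat >> h.py <<'E'
def st(t): print(t,np.round(robot.get_ee_pos(),4),np.round(robot.get_contact_force(),2),np.round(robot.get_wrist_torque(),3),round(robot.get_clock(),2))
E
python3 - <<'E'
from h import *
h=np.array([.567,.1355]); hit=robot.line_to([*h,.0797],velocity=.02,until_force=12); robot.hold(.1); st(('down',hit))
if not hit:
    t0=robot.get_wrist_torque()[2]
    for a in np.arange(3,25,3.):
        robot.movep([*h,.0797],down(np.radians(102-a))); st(a)
        if abs(robot.get_wrist_torque()[2]-t0)>.2: print('stop?');break
E
```

```text
('down', False) [0.5673 0.1355 0.0801] [-0.93 -0.78  5.78] [0.135 0.185 0.012] 14.83
3.0 [0.5674 0.1355 0.0802] [-0.34  0.32  6.42] [ 0.124  0.11  -0.064] 15.08
6.0 [0.5675 0.1355 0.0802] [ 0.07 -0.26  5.32] [ 0.082  0.058 -0.093] 15.33
9.0 [0.5675 0.1355 0.0802] [ 0.56 -0.36  6.66] [ 0.11   0.067 -0.091] 15.58
12.0 [0.5676 0.1355 0.0803] [-0.39 -0.18  5.99] [ 0.037 -0.054 -0.015] 15.83
15.0 [0.5676 0.1355 0.0803] [-0.27 -0.81  6.18] [ 0.055  0.006 -0.051] 16.08
18.0 [0.5676 0.1355 0.0803] [-0.3   0.24  6.41] [ 0.03  -0.027 -0.037] 16.33
21.0 [0.5676 0.1354 0.0803] [ 0.25 -0.01  5.29] [ 0.075 -0.081 -0.058] 16.58
24.0 [0.5676 0.1355 0.0803] [-0.68 -0.87  6.25] [ 0.018 -0.037 -0.04 ] 16.83
```

Run:
```python
from h import *
h=np.array([.567,.1355])
def tz():
    v=[]
    for _ in range(4): robot.hold(.03); v.append(robot.get_wrist_torque()[2])
    return np.mean(v)
log=[]
for a in list(np.arange(27,52,3.))+list(np.arange(52,90,1.)):
    robot.movep([*h,.0795],down(np.radians(102-a)))
    t=tz(); R=robot.get_eef_rot(); log.append((a,round(float(t),3),round(102-float(np.degrees(np.arctan2(R[1,1],R[0,1]))),2)))
    if abs(t+.045)>.15: print('stop');break
print(log); st(a)
```

```text
stop
[(np.float64(27.0), -0.041, 27.01), (np.float64(30.0), -0.029, 30.01), (np.float64(33.0), -0.045, 33.01), (np.float64(36.0), -0.042, 36.01), (np.float64(39.0), -0.022, 39.01), (np.float64(42.0), -0.036, 42.01), (np.float64(45.0), -0.056, 45.01), (np.float64(48.0), -0.074, 48.01), (np.float64(51.0), -0.06, 51.0), (np.float64(52.0), -0.037, 52.0), (np.float64(53.0), -0.017, 53.0), (np.float64(54.0), -0.06, 54.0), (np.float64(55.0), -0.006, 55.0), (np.float64(56.0), -0.045, 56.0), (np.float64(57.0), -0.017, 57.0), (np.float64(58.0), -0.011, 58.0), (np.float64(59.0), -0.035, 59.0), (np.float64(60.0), -0.042, 60.0), (np.float64(61.0), -0.028, 61.0), (np.float64(62.0), -0.015, 62.0), (np.float64(63.0), -0.008, 63.0), (np.float64(64.0), -0.016, 64.0), (np.float64(65.0), -0.01, 65.0), (np.float64(66.0), -0.025, 66.0), (np.float64(67.0), -0.031, 67.0), (np.float64(68.0), -0.019, 68.0), (np.float64(69.0), 0.028, 69.0), (np.float64(70.0), 0.093, 69.99), (np.float64(71.0), 0.195, 70.97)]
71.0 [0.5677 0.1352 0.0801] [ 0.64 -1.31  5.86] [-0.275 -0.059  0.21 ] 27.95
```

Stop felt at about 69–71°. I'll ease off to 68.3° and let the spring lift it.

Run:
```python
from h import *
h=np.array([.567,.1355]); R=down(np.radians(102-68.3))
robot.movep([*h,.0795],R); robot.hold(.1); st('eased')
for z in [.081,.0825,.084,.0850]:
    hit=robot.line_to([*h,z],velocity=.01,until_force=6); robot.hold(.1); st((z,hit))
    if hit: break
```

```text
eased [0.5677 0.1353 0.0801] [-0.92 -0.46  6.09] [-0.19   0.012  0.035] 28.3
(0.081, False) [0.5676 0.1353 0.0815] [ 0.2  -1.8   6.22] [-0.13  -0.086  0.102] 28.7
(0.0825, False) [0.5676 0.1353 0.083 ] [ 1.03 -0.82  5.15] [-0.141 -0.102  0.062] 29.1
(0.084, False) [0.5675 0.1354 0.0843] [ 2.09 -0.36  4.22] [-0.106 -0.547 -0.025] 29.5
(0.085, False) [0.5673 0.1355 0.085 ] [5.21 0.2  1.71] [-0.052 -0.966 -0.042] 29.85
```

Run:
```python
from h import *
robot.gripper_to(.48,3); robot.hold(.3); st('soft'); print(robot.get_opening())
robot.gripper_to(.9); robot.hold(.2); st('open'); x=robot.get_ee_pos()
robot.line_to([x[0],x[1],.20],velocity=.12,until_force=5); st('up')
robot.movep([.567,.08,.27],down(0)); ee,R=robot.get_ee_pos(),robot.get_eef_rot()
p=robot.grab_frame('wrist'); save(p,'w4.png'); q=robot.grab_frame('side'); save(q,'side4.png'); s=robot.grab_frame('scene'); save(s,'scene4.png')
for l in ['strainer_knob']:
  print([(ray(p,m['uv'],.101,ee,R),m['conf']) for m in robot.mark_of(l,p)])
for n,c in (('side',q),('scene',s)):
  print(n,[np.round(m['uv'],1) for m in robot.mark_of('strainer_knob',c)],'locked pred',proj(c,[.567,.1355,.101]),'top of it',proj(c,[.567,.1355,.116]))
a=[cv2.resize(cv2.imread(f'pics/{n}')[r:r+130,k:k+130],(266,266),interpolation=cv2.INTER_CUBIC) for n,r,k in (('scene4.png',200,195),('side4.png',110,280),('w4.png',80,255))]
cv2.imwrite('pics/c4.png',np.hstack(a)); print(robot.get_clock())
```

```text
soft [0.567  0.1356 0.0849] [4.41 2.01 1.66] [ 0.146 -0.847  0.011] 30.37
0.5023188290277325
open [0.567  0.1355 0.085 ] [ 0.38  0.65 -1.29] [ 0.05  -0.014 -0.028] 31.24
up [0.5667 0.1355 0.1992] [-0.8   0.7   0.21] [-0.013 -0.056  0.004] 32.35
[(array([0.56849809, 0.13339925, 0.101     ]), 0.79)]
side [array([340.9, 180.4]), array([341.8, 293.7]), array([238.4, 304. ])] locked pred [342.99882604 182.27249524] top of it [343.2439069  176.78486251]
scene [array([347.9, 183.4]), array([254.6, 265.1]), array([432.1, 197.3])] locked pred [256.14931161 262.2170865 ] top of it [255.53127678 255.50902028]
33.1917
```

View pics/c4.png

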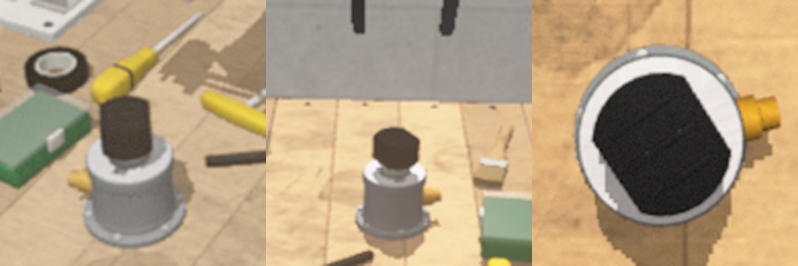

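The pictures show the strainer standing in the head with the knob turned about 69° and raised. The spring kept pushing well past the 28 mm height, so it sits in the pocket, and the gripper is clear.

```bash
python3 -c "
from h import *
print(robot.hand_in())"
```

```text
the job is handed in; nothing more can be done
None
```

I fitted the strainer into the filter head, turned it clockwise until I felt the stop at about 70°, let the spring lift it to about 32 mm (lock height), released it and handed the job in at about 33 s; no verdict came back.

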